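Slide the ware board of coated dishes into the curing lamp and start it

ROBOT

A 6-joint arm with a two-finger parallel gripper is mounted at the origin on the work surface. World frame = base frame: x ahead of the robot, y to its left, z up, the work surface at z = 0. Lengths are in m, angles in rad, forces in N, time in s.
With the tool pointing down it reaches from about 0.375 to 0.9 m from the base axis. Payload 3.1 kg.
Tool frame: the origin (TCP) lies at the very end of the fingers, on their centre line; the grasp point (between the pads) lies 19 mm behind it; z points along the fingers, y is the line along which they close (so a half turn about z gives the same grasp; the last joint's range is limited). The gripper opens to 85 mm and grips with 20 to 120 N. Pads are 22 mm wide; open, the fingers measure 114 mm over their backs; the gripper's body (76 mm by 85 mm) begins 54 mm behind the grasp point. The pads swing forward as they close: fully open they stand 13 mm farther back than shut.
Start: joints at [-1.466, 0.527, 1.433, -0, 1.181, -0.178], TCP at [0.175, -0.6, 0.231] pointing down, gripper open.
Joint ranges: [-3.08, 3.08], [-0.75, 2.2], [0.22, 2.44], [-1.43, 4.57], [0, 2.65], [-2.85, 2.85]. Speed limits (rad/s): [2.79, 2.79, 3.14, 3.14, 3.14, 3.14].

INTERFACE

Orientations are given as a rotation vector (axis times angle).
In Python, from rig import r gives the robot as it stands.
- The arm moves only by the tool send_rows, never from a script. Its argument "plan" is a list of rows, each an object of numbers: "fingers": the opening, from -1 (shut) to 1 (fully open); "x", "y", "z": the shift along the tool's x, y, z scaled (see below); "rx", "ry", "rz": the turn, a rotation vector about the tool's x, y, z scaled (see below). A call has 1 to 8 rows; each row is the pose to reach, as a shift and turn from the pose commanded when the call began, along the tool's axes at that moment, turning the shorter way round; what a row does not reach only later rows make up. The controller multiplies each number of a shift by 60 cm and each number of a turn by 2 pi rad. A row lasts 1/10 s, in which the tool goes at most 50 mm and 8.59 degrees, less where a joint would pass 70% of its speed; a pose out of reach is approached as far as the arm can. A call with a number of a shift or a turn outside -1 to 1 is refused whole. A call with a gripper value outside its range is refused whole. The fingers move at their own pace and stop on an object; "force" is the grip in N (left out, the last holds). Time passes only in rows, so rows that repeat a pose let the fingers close. It gives the time, the measured TCP pose, the force, the opening and the grip force at its end, in the units of the state.
- r.observe(): the state, without advancing time (a new reading comes with each control period).
- r.snapshot(name): name is "side" or "top"; returns a dict with "img" (420x560x3 uint8, red, green, blue), "range_z" (420x560 float32, m along the optical axis (not along the pixel's ray), 0 where there is no reading), "K" (3x3 intrinsics, pixels), "k1" (the pictures are not rectified: a ray, as slopes to the right and down, at radius r is drawn at 1 + k1 r^2 times it, then the intrinsics apply), "R" (3x3) and "t" (3): a world point X has camera coordinates R X + t. Camera axes: x right, y down, z forward; pixel columns grow to the right and rows downward; lengths in m; the calibration is good to about 2 mm. A picture is of the moment at which its call begins.
- r.close_job(): hands the job in; it is judged then, once.
Trained networks look in a picture, given as the dict that the camera call returned (one of the last four; its "shot" number tells which), for a name from the list of things; names that differ only in an ending like _2 or _b are one class to them, and where a whole thing is asked for, a point or a joint stands for the part that bears it (a point fixed in the world has none). Each returns a list of dicts, best first, with "confidence" (0 to 1); they miss things now and then, are a little off and sometimes report something else, mostly with a low value. They report only what shows in the picture. A call takes as long as a camera call.
- r.search_frame(thing, picture): "bbox" ([left, top, width, height] as shares, 0 to 1, of the picture: columns of its width, rows of its height, round what is visible of it).
- r.regions_of(thing, picture): "region" (420x560 bool, what is visible of it) and "bbox" ([left, top, width, height] as shares, 0 to 1, of the picture: columns of its width, rows of its height, round what is visible of it).
The state is a dict: "time_s": time; "qpos": joint angles; "qd": joint speeds; "joint_efforts": joint torques, N m; "ee_pos": TCP position; "eef_rot": TCP orientation; "contact_force": force on the tool from outside, world axes, zero at the start; "torque": the same for the moment, N m; "width": opening from 0.0 (shut) to 1.0 (fully open); "grasp_force": force on a finger pad.
Only numpy, scipy, OpenCV 4.12 (cv2) and the standard library are available. Lean on these libraries where they do the work, as an engineer would, in place of code of your own. Each camera call takes 0.05 s, during which the arm holds its last target. There are 200 camera calls.

TASK

The two clay dishes on the plywood board have just been coated and are still tacky, so do not touch them and do not pick anything up: push the board along the table, dishes first, through the mouth of the white curing lamp until its front edge sits square and flat against the lamp's back wall, with both dishes still standing on it. Then press the round start button on top of the lamp right down, let it come back up, and leave everything clear. Do not knock the bottles standing around.

Things in the scene. Friction and masses are not known exactly. Their poses are not given: they have to be found in the camera images.
- lamp: White desktop UV curing lamp (mm): 240 wide, 190 deep, 95 high, fixed, bottomless. Origin: centre of its underside, on the table. +x points from the mouth into the lamp, +z up. Side walls 25 thick, 190 apart inside (y = +-95); back wall's inner face at x = +65; mouth at x = -95, facing roughly the table's -y side, clear height 60 (45 at its rounded corners).
- lamp_stop (a point): Middle of the inner face of the lamp's back wall, 6 above the table: (65, 0, 6) in the lamp's frame; axes as the lamp's. The board's front edge must end against this wall.
- lamp_mouth (a point): Middle of the lamp's mouth plane, 6 above the table: (-95, 0, 6) in the lamp's frame; axes as the lamp's.
- start (a joint): Travel of the start button: 0 up, 0.006 m fully down; a spring of about 5 N at full travel brings it back up.
- start_top (a point): Centre of the top face of the start button: a round white button of 30 diameter in a grey collar on the lamp's roof, on the lamp's centre line, 30 from the lamp's centre towards the mouth (dark display window behind it). Pressed straight down.
- board: Loose plywood board 240 long, 150 wide, 12 thick, 0.24 to 0.42 kg, flat on the table. Origin: centre of its underside. +x along its length to its front edge (the end with the dishes, towards the lamp), +y across, +z up. Ordinary sliding friction, a few N. When home, 80 of its length still stand out of the lamp's mouth.
- board_front (a point): Middle of the board's front edge face, 6 above the table: (120, 0, 6) in the board's frame; axes as the board's.
- board_near (a point): Middle of the board's bare rear end face, 6 above the table: (-120, 0, 6) in the board's frame; axes as the board's.
- dish_round: Small loose round white clay bowl, rim diameter 54, 21 high, 40 g, standing on the front half of the board (its top about 33 above the table). Origin: centre of its underside. Not to be touched.
- dish_square: Small loose square terracotta dish, 48 x 48, 16 high, 45 g, standing on the front half of the board beside the bowl (its top about 28 above the table). Origin: centre of its underside. Not to be touched.
- spray: Bystander: clear spray bottle, 44 diameter, 156 high. Origin: centre of its underside.
- glue: Bystander: white glue bottle with a pointed blue nozzle, 38 diameter, 140 high. Origin: centre of its underside.
- varnish: Bystander: small amber varnish bottle with a black cap, 28 diameter, 70 high. Origin: centre of its underside.

How it is judged:
By the outcome, as a careful person would: the job done as asked, in the order asked, and still so for the second after the job is handed in, with the robot touching nothing.
It also fails if it takes over 72 s, if anything falls off the work surface, if the arm or the gripper's body presses on something with over 40 N, if the wrist force passes 120 N, or if a joint passes its speed limit or range.

## Working session

There is one attempt and no reset: what is moved stays moved. The work goes in short steps, Python scripts to look and compute and a tool call to move; the robot and the scene stay as the last step left them, time stands still between calls to the robot, and variables do not carry over. Pictures are saved under pics/ and viewed, at most 10 in all, crops included, and the job is handed in when it is done.

Besides the shell and the picture viewer there is one more tool, called after "Call:" as name(argument=value, ...), one argument or row to a line, values as JSON. send_rows: Moves the arm, as the interface text tells. Shifts and turns lie within -1 to 1; 1 stands for 60 cm of shift or 2 pi rad of turn. Its arguments: {"type":"object","properties":{"plan":{"type":"array"},"force":{"type":"number"}},"required":["plan"]}

```bash
ls; mkdir -p pics
cat > h.py <<'E'
import numpy as np,cv2
from rig import r
from scipy.spatial.transform import Rotation as Ro
def cloud(s):
    z=s["range_z"];h,w=z.shape
    u,v=np.meshgrid(np.arange(w),np.arange(h))
    K=np.array(s["K"],float)
    d=cv2.undistortPoints(np.stack([u,v],-1).reshape(-1,1,2).astype(float),K,np.array([s["k1"],0,0,0,0.]))
    d=d.reshape(h,w,2)
    P=np.dstack([d*z[...,None],z])
    X=(P-np.array(s["t"]))@np.array(s["R"])
    X[z<=0]=np.nan
    return X
def save(s,n): cv2.imwrite(f"pics/{n}.png",s["img"][...,::-1])
E
python3 - <<'E'
from h import *
np.set_printoptions(precision=4,suppress=True)
o=r.observe();print({k:np.round(v,3) for k,v in o.items()})
for n in["top","side"]:
    s=r.snapshot(n);save(s,n+"0");X=cloud(s);np.save(n+"0.npy",X)
    print(n,"cam",-np.array(s["R"]).T@s["t"])
    for t in["lamp","start","board","dish_round","dish_square","spray","glue","varnish"]:
        for d in r.regions_of(t,s)[:2]:
            m=d["region"];p=X[m];p=p[~np.isnan(p[:,0])]
            if len(p):print(n,t,round(d["confidence"],2),np.round(d["bbox"],3),len(p),np.median(p,0),np.percentile(p,2,axis=0),np.percentile(p,98,axis=0))
            if d is not None: np.save(f"m_{n}_{t}.npy",m) if d["confidence"]>.5 else 0
E
```

```text
pics
{'time_s': np.float64(0.0), 'qpos': array([-1.466,  0.528,  1.434, -0.   ,  1.181, -0.178]), 'qd': array([ 0.   , -0.   , -0.001, -0.001, -0.   , -0.   ]), 'joint_efforts': array([  0.   , -44.235, -17.803,  -0.   ,   0.008,  -0.   ]), 'ee_pos': array([ 0.175, -0.599,  0.23 ]), 'eef_rot': array([-3.108, -0.444, -0.   ]), 'contact_force': array([-0.094,  0.587, -0.526]), 'torque': array([ 0.001, -0.032, -0.004]), 'grasp_force': np.float64(0.0), 'width': np.float64(1.002)}
top cam [ 0.5124 -0.0733  1.4055]
top lamp 0.72 [0.217 0.444 0.163 0.207] 5208 [0.5664 0.2593 0.095 ] [0.4511 0.16   0.0681] [0.6816 0.3583 0.1094]
top start 0.51 [0.3   0.54  0.018 0.028] 73 [0.5605 0.2335 0.1177] [0.5486 0.2213 0.1124] [0.5751 0.2454 0.1216]
top board 0.59 [0.468 0.539 0.144 0.143] 3183 [ 0.4891 -0.1581  0.0123] [ 0.4101 -0.26    0.0054] [ 0.566  -0.0282  0.0189]
top dish_round 0.77 [0.504 0.62  0.023 0.048] 218 [ 0.4478 -0.1011  0.0259] [ 0.4248 -0.1231  0.0142] [ 0.4723 -0.0763  0.0365]
top dish_square 0.5 [0.494 0.556 0.029 0.055] 254 [ 0.5184 -0.0913  0.0189] [ 0.4947 -0.1165  0.0108] [ 0.
[... 945 characters left out ...]
 362 [ 0.5209 -0.0929  0.0213] [ 0.4958 -0.1154  0.014 ] [ 0.5445 -0.066   0.0319]
side dish_square 0.71 [0.548 0.289 0.018 0.101] 389 [ 0.6456 -0.4679  0.0613] [ 0.6315 -0.4824  0.0057] [ 0.6626 -0.4592  0.1204]
side spray 0.81 [0.623 0.292 0.037 0.126] 603 [ 0.4972 -0.4543  0.0763] [ 0.4798 -0.4705  0.0014] [ 0.5172 -0.445   0.1533]
side spray 0.37 [0.432 0.743 0.028 0.038] 172 [0.5618 0.2359 0.1173] [0.5499 0.2212 0.1104] [0.5742 0.2465 0.12  ]
side glue 0.88 [0.544 0.286 0.019 0.108] 426 [ 0.6467 -0.4689  0.0635] [ 0.6316 -0.4835  0.0065] [ 0.6658 -0.4593  0.1293]
side varnish 0.45 [0.394 0.456 0.017 0.052] 196 [ 0.7927 -0.1678  0.0357] [ 0.7827 -0.1805  0.0075] [ 0.8074 -0.1601  0.0721]
```

Run:
```python
import cv2,numpy as np
a=cv2.imread("pics/top0.png");b=cv2.imread("pics/side0.png")
cv2.imwrite("pics/c0.png",cv2.resize(a[150:330,100:450],None,fx=2.2,fy=2.2))
from h import *
np.set_printoptions(precision=4,suppress=True)
def fit(X,zlo,zhi,box):
    p=X.reshape(-1,3);p=p[~np.isnan(p[:,0])]
    p=p[(p[:,2]>zlo)&(p[:,2]<zhi)&(p[:,0]>box[0])&(p[:,0]<box[1])&(p[:,1]>box[2])&(p[:,1]<box[3])]
    # filter by mean density
    return cv2.minAreaRect((p[:,:2]*1000).astype(np.float32)),len(p),p
for n in["top","side"]:
    X=np.load(n+"0.npy")
    t=X.reshape(-1,3);t=t[(t[:,0]>.6)&(t[:,0]<.75)&(t[:,1]>-.3)&(t[:,1]<0)];print(n,"table z",np.nanmedian(t[:,2]),np.nanstd(t[:,2]))
    print("lamp",fit(X,.085,.105,(.4,.75,.1,.42))[:2])
    M=np.load(f"m_{n}_board.npy") if n=="top" else None
    print("board",fit(X,.008,.018,(.38,.62,-.29,.0))[:2])
```

```text
top table z 0.0001537123850801423 0.002947978651894116
lamp (((566.6878051757812, 263.5426940917969), (192.38919067382812, 233.35511779785156), 80.65969848632812), 4711)
board (((501.4488830566406, -143.44940185546875), (271.9587707519531, 236.42340087890625), 89.93141174316406), 2894)
side table z 0.0016353417886082297 0.0017341972553732773
lamp (((566.7759399414062, 261.7356872558594), (195.05569458007812, 234.01181030273438), 80.99943542480469), 11024)
board (((491.51605224609375, -147.8884735107422), (150.209716796875, 250.62158203125), 8.042438507080078), 3532)
```

View pics/c0.png

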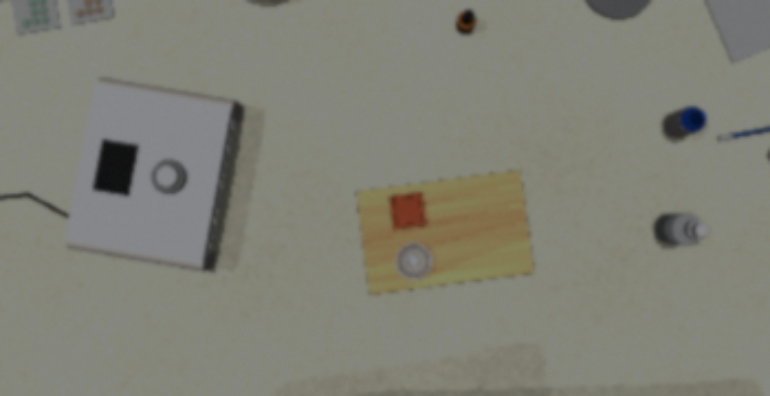

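View pics/side0.png

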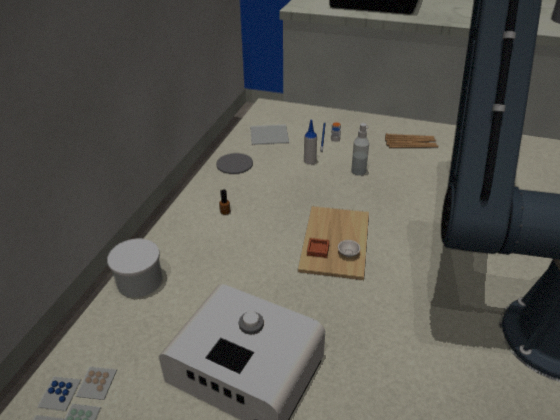

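```bash
cat >> h.py <<'E'
def plane(s,uv,z):
    K=np.array(s["K"],float);R=np.array(s["R"]);t=np.array(s["t"])
    d=cv2.undistortPoints(np.asarray(uv,float).reshape(-1,1,2),K,np.array([s["k1"],0,0,0,0.])).reshape(-1,2)
    D=np.c_[d,np.ones(len(d))]@R; c=-R.T@t
    return c+D*((z-c[2])/D[:,2])[:,None]
def board(s,prior=None):
    hsv=cv2.cvtColor(np.ascontiguousarray(s["img"]),cv2.COLOR_RGB2HSV)
    X=cloud(s)
    m=((hsv[...,0]>=8)&(hsv[...,0]<=28)&(hsv[...,1]>85)).astype(np.uint8)
    m=cv2.morphologyEx(m,cv2.MORPH_OPEN,np.ones((3,3)))
    n,l,st,_=cv2.connectedComponentsWithStats(m); ok=[(st[i,4],i) for i in range(1,n) if abs(np.nanmedian(X[l==i][:,2])-.012)<.006 and .35<np.nanmedian(X[l==i][:,0])<.68 and -.3<np.nanmedian(X[l==i][:,1])<.3]
    i=max(ok)[1]
    v,u=np.nonzero(l==i)
    q=plane(s,np.c_[u,v],.012)[:,:2]
    return q
def rect(q):
    (c,wh,a)=cv2.minAreaRect((q*1000).astype(np.float32))
    b=cv2.boxPoints((c,wh,a)); return c,wh,a
def rear(q):
    """rear edge & sides by line fits -> heading deg, rear mid"""
    c,wh,a=rect(q)
    return c,wh,a
E
python3 - <<'E'
from h import *
for n in["top","side"]:
    s=r.snapshot(n)
    print(n,rect(board(s)))
o=r.observe();print(o["ee_pos"],o["eef_rot"],o["contact_force"])
E
```

```text
top ((488.29443359375, -145.00027465820312), (143.45611572265625, 235.95291137695312), 8.151369094848633)
side ((490.1932067871094, -141.27378845214844), (147.39208984375, 245.92408752441406), 8.108951568603516)
[ 0.17503035 -0.59995512  0.23131472] [-3.11000553e+00 -4.44210365e-01 -5.33289963e-05] [ 0.17884057  0.44388771 -0.60127264]
```

```bash
cat >> h.py <<'E'
def Rdown(yaw):
    c,s=np.cos(yaw),np.sin(yaw); return np.array([[c,s,0],[s,-c,0],[0,0,-1.]])
def rows(targets,cur=None):
    """targets: (x,y,z,yaw_deg); cur same form (commanded)"""
    o=r.observe()
    if cur is None: p0=np.array(o["ee_pos"]);R0=Ro.from_rotvec(o["eef_rot"]).as_matrix()
    else: p0=np.array(cur[:3]);R0=Rdown(np.radians(cur[3]))
    for x,y,z,a in targets:
        d=R0.T@(np.array([x,y,z])-p0)/.6
        w=Ro.from_matrix(R0.T@Rdown(np.radians(a))).as_rotvec()/(2*np.pi)
        print(np.round(d,4),np.round(w,4))
def st():
    o=r.observe();R=Ro.from_rotvec(o["eef_rot"]).as_matrix()
    print("t",round(float(o["time_s"]),2),"p",np.round(o["ee_pos"],4),"yaw",round(float(np.degrees(np.arctan2(R[1,0],R[0,0]))),2),"tilt",np.round(R[:2,2],3),"F",np.round(o["contact_force"],1),"w",round(float(o["width"]),2))
E
python3 - <<'E'
from h import *
st()
rows([(.511,-.298,.231,98.1),(.511,-.298,.05,98.1)])
E
```

```text
t 1.0 p [ 0.175  -0.6     0.2313] yaw 16.26 tilt [0. 0.] F [ 0.2  0.4 -0.6] w 1.0
[ 6.784e-01 -3.264e-01  6.000e-04] [ 0.     -0.     -0.2273]
[ 0.6784 -0.3264  0.3022] [ 0.     -0.     -0.2273]
```

Call:
send_rows(
  plan=[
    {"fingers":1,"x":0.6784,"y":-0.3264,"z":0,"rz":-0.2273},
    {"fingers":1,"x":0.6784,"y":-0.3264,"z":0,"rz":-0.2273},
    {"fingers":1,"x":0.6784,"y":-0.3264,"z":0,"rz":-0.2273},
    {"fingers":1,"x":0.6784,"y":-0.3264,"z":0,"rz":-0.2273},
    {"fingers":1,"x":0.6784,"y":-0.3264,"z":0,"rz":-0.2273},
    {"fingers":1,"x":0.6784,"y":-0.3264,"z":0,"rz":-0.2273},
    {"fingers":1,"x":0.6784,"y":-0.3264,"z":0,"rz":-0.2273},
    {"fingers":1,"x":0.6784,"y":-0.3264,"z":0,"rz":-0.2273},
  ],
)

```text
$.plan[0]: bad value
```

Run:
```python
from h import *
st();rows([(.511,-.298,.231,98.1)])
```

```text
t 1.0 p [ 0.175  -0.6     0.2313] yaw 16.26 tilt [0. 0.] F [ 0.2  0.4 -0.6] w 1.0
[ 6.784e-01 -3.264e-01  6.000e-04] [ 0.     -0.     -0.2273]
```

Call:
send_rows(
  plan=[
    {"fingers":1.0,"x":0.678,"y":-0.326,"z":0.0,"rx":0.0,"ry":0.0,"rz":-0.227},
    {"fingers":1.0,"x":0.678,"y":-0.326,"z":0.0,"rx":0.0,"ry":0.0,"rz":-0.227},
    {"fingers":1.0,"x":0.678,"y":-0.326,"z":0.0,"rx":0.0,"ry":0.0,"rz":-0.227},
    {"fingers":1.0,"x":0.678,"y":-0.326,"z":0.0,"rx":0.0,"ry":0.0,"rz":-0.227},
    {"fingers":1.0,"x":0.678,"y":-0.326,"z":0.0,"rx":0.0,"ry":0.0,"rz":-0.227},
    {"fingers":1.0,"x":0.678,"y":-0.326,"z":0.0,"rx":0.0,"ry":0.0,"rz":-0.227},
    {"fingers":1.0,"x":0.678,"y":-0.326,"z":0.0,"rx":0.0,"ry":0.0,"rz":-0.227},
    {"fingers":1.0,"x":0.678,"y":-0.326,"z":0.0,"rx":0.0,"ry":0.0,"rz":-0.227},
  ],
)

```text
time_s: 1.8
ee_pos: [0.4739, -0.3312, 0.2315]
eef_rot: [2.309, 2.129, -0.0]
contact_force: [0.5, 0.1, -0.3]
width: 0.999
grasp_force: 0.0
```

Run:
```python
from h import *
st();rows([(.511,-.298,.231,98.1),(.511,-.298,.03,98.1)])
```

```text
t 1.8 p [ 0.4739 -0.3312  0.2315] yaw 85.36 tilt [ 0. -0.] F [ 0.5  0.1 -0.3] w 1.0
[0.0601 0.0571 0.0009] [ 0.0001  0.0001 -0.0354]
[0.0602 0.057  0.3359] [ 0.0001  0.0001 -0.0354]
```

Call:
send_rows(
  plan=[
    {"fingers":1,"x":0.06,"y":0.057,"z":0.0,"rx":0,"ry":0,"rz":-0.0354},
    {"fingers":1,"x":0.06,"y":0.057,"z":0.0,"rx":0,"ry":0,"rz":-0.0354},
    {"fingers":1,"x":0.06,"y":0.057,"z":0.08,"rx":0,"ry":0,"rz":-0.0354},
    {"fingers":1,"x":0.06,"y":0.057,"z":0.16,"rx":0,"ry":0,"rz":-0.0354},
    {"fingers":1,"x":0.06,"y":0.057,"z":0.23,"rx":0,"ry":0,"rz":-0.0354},
    {"fingers":1,"x":0.06,"y":0.057,"z":0.29,"rx":0,"ry":0,"rz":-0.0354},
    {"fingers":1,"x":0.06,"y":0.057,"z":0.336,"rx":0,"ry":0,"rz":-0.0354},
    {"fingers":1,"x":0.06,"y":0.057,"z":0.336,"rx":0,"ry":0,"rz":-0.0354},
  ],
)

```text
time_s: 2.6
ee_pos: [0.5074, -0.2978, 0.0259]
eef_rot: [-2.061, -2.36, -0.0]
contact_force: [-0.2, -0.6, 0.7]
width: 1.003
grasp_force: 0.0
```

Run:
```python
from h import *
st();rows([(.511,-.298,.002,98.1),(.511,-.298,-.006,98.1)])
s=r.snapshot("side");X=cloud(s)
cv2.imwrite("pics/c1.png",cv2.resize(s["img"][130:320,250:450,::-1],None,fx=3,fy=3))
```

```text
t 2.6 p [ 0.5074 -0.2978  0.0259] yaw 97.75 tilt [-0.006  0.006] F [-0.2 -0.6  0.7] w 1.0
[-0.0014  0.0061  0.0399] [-0.0009 -0.001  -0.001 ]
[-0.0014  0.0061  0.0532] [-0.0009 -0.001  -0.001 ]
```

View pics/c1.png

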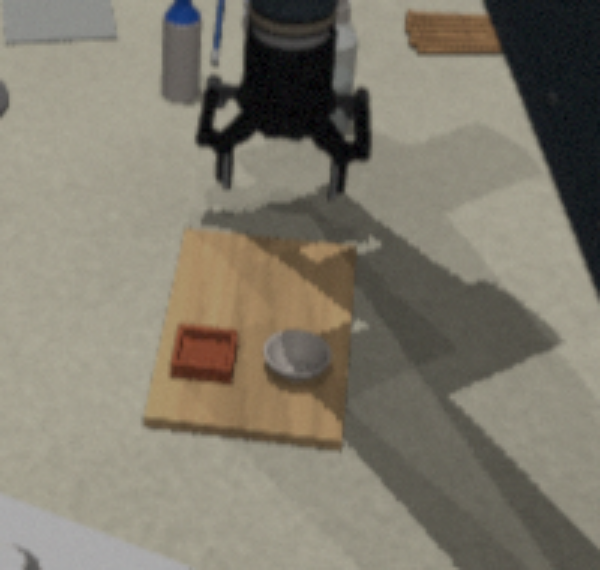

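The gripper (finger tips at about (222,185) and (337,195) in the crop) stands behind the board's rear edge, and both dishes are upright. I'll lower it gently next.

Call:
send_rows(
  plan=[
    {"fingers":1,"x":0.0,"y":0.002,"z":0.01,"rx":0,"ry":0,"rz":0},
    {"fingers":1,"x":0,"y":0.002,"z":0.02,"rx":0,"ry":0,"rz":0},
    {"fingers":1,"x":0,"y":0.002,"z":0.03,"rx":0,"ry":0,"rz":0},
    {"fingers":1,"x":0,"y":0.002,"z":0.04,"rx":0,"ry":0,"rz":0},
    {"fingers":1,"x":0,"y":0.002,"z":0.04,"rx":0,"ry":0,"rz":0},
  ],
)

```text
time_s: 3.15
ee_pos: [0.5106, -0.2993, 0.0053]
eef_rot: [-2.065, -2.366, 0.0]
contact_force: [0.9, 0.3, 0.4]
width: 0.994
grasp_force: 0.0
```

Run:
```python
from h import *
st()
for n in["side","top"]:
    s=r.snapshot(n);X=cloud(s)
    m=(X[...,0]>.42)&(X[...,0]<.6)&(X[...,1]>-.34)&(X[...,1]<-.275)&(X[...,2]>-.02)&(X[...,2]<.06)&(s["img"].max(-1)<70)
    p=X[m];print(n,len(p));print(np.round(p[np.argsort(p[:,2])][:8],3)) if len(p) else 0
```

```text
t 3.15 p [ 0.5106 -0.2993  0.0053] yaw 97.76 tilt [-0.001  0.001] F [0.9 0.3 0.4] w 0.99
side 112
[[ 0.47  -0.325 -0.   ]
 [ 0.474 -0.328 -0.   ]
 [ 0.464 -0.333  0.002]
 [ 0.472 -0.319  0.003]
 [ 0.466 -0.33   0.004]
 [ 0.474 -0.303  0.004]
 [ 0.461 -0.329  0.005]
 [ 0.465 -0.3    0.022]]
top 9
[[ 0.564 -0.288 -0.004]
 [ 0.573 -0.288 -0.003]
 [ 0.57  -0.291 -0.002]
 [ 0.535 -0.278 -0.001]
 [ 0.551 -0.287 -0.   ]
 [ 0.567 -0.287  0.002]
 [ 0.544 -0.284  0.002]
 [ 0.556 -0.281  0.042]]
```

Call:
send_rows(
  plan=[
    {"fingers":1,"x":0,"y":0,"z":0.003,"rx":0,"ry":0,"rz":0},
    {"fingers":1,"x":0,"y":0,"z":0.006,"rx":0,"ry":0,"rz":0},
    {"fingers":1,"x":0,"y":0,"z":0.01,"rx":0,"ry":0,"rz":0},
    {"fingers":1,"x":0,"y":0,"z":0.01,"rx":0,"ry":0,"rz":0},
  ],
)

```text
time_s: 3.65
ee_pos: [0.5108, -0.2994, -0.0006]
eef_rot: [-2.066, -2.366, -0.0]
contact_force: [0.6, -0.2, -0.2]
width: 1.003
grasp_force: 0.0
```

Run:
```python
from h import *
st()
```

```text
t 3.65 p [ 0.5108 -0.2994 -0.0006] yaw 97.76 tilt [-0.  0.] F [ 0.6 -0.2 -0.2] w 1.0
```

```bash
cat > path.py <<'E'
from h import *
from scipy.optimize import fsolve
A=np.radians(80.8);LC=np.array([.5667,.2626]);a=np.array([np.cos(A),np.sin(A)])
E=LC-.055*a
def integ(c,h,segs,ds=.001):
    out=[(c[0],c[1],h)]
    for L,k in segs:
        n=max(1,int(np.ceil(L/ds)));d=L/n
        for _ in range(n):
            hm=h+k*d/2; c=c+d*np.array([np.cos(hm),np.sin(hm)]);h+=k*d; out.append((c[0],c[1],h))
    return np.array(out)
def make(c,h,R=.25,step=.006,extra=0):
    """S path for board centre; returns poses each step"""
    n=np.array([-a[1],a[0]])
    y=(c-E)@n; b=h-A
    sg=1
    # turn to -phi then back: y + R(1-cos b) sign.. solve numerically
    def f(phi):
        # first arc to heading -phi, second arc to 0
        k1=np.sign(-phi-b)/R;L1=abs(b+phi)*R;k2=np.sign(phi)/R;L2=abs(phi)*R
        P=integ(c,h,[(L1,k1),(L2,k2)]);return P,(P[-1,:2]-E)@n
    g=np.linspace(-.6,.6,601);phi=g[np.argmin([abs(f(p)[1]) for p in g])]
    P,e=f(phi);rem=(E-P[-1,:2])@a+extra
    Q=integ(P[-1,:2],A,[(rem,0)]);P=np.vstack([P,Q[1:]])
    s=np.r_[0,np.cumsum(np.hypot(*np.diff(P[:,:2],axis=0).T))]
    t=np.arange(step,s[-1],step);t=np.r_[t,s[-1]]
    return np.c_[[np.interp(t,s,P[:,i]) for i in range(3)]].T,phi,rem
def tcp(P,z=-.007,off=.131):
    return np.c_[P[:,0]-off*np.cos(P[:,2]),P[:,1]-off*np.sin(P[:,2]),np.full(len(P),z),np.degrees(P[:,2])]
E
python3 - <<'E'
from path import *
P,phi,rem=make(np.array([.489,-.1445]),np.radians(98.0))
T=tcp(P);np.save("T.npy",T);print(len(T),phi,rem,E);print(np.round(T[::6],3))
h=np.radians(98.);c=np.array([.489,-.1445]);d=np.array([np.cos(h),np.sin(h)])
g=c-.150*d;g2=c-.131*d
rows([(*g,-.007,98),(*g2,-.007,98)])
E
```

```text
61 0.30400000000000005 0.13568919360916823 [0.55790653 0.20830751]
[[ 5.0300e-01 -2.6900e-01 -7.0000e-03  9.6625e+01]
 [ 4.8300e-01 -2.3400e-01 -7.0000e-03  8.8374e+01]
 [ 4.6800e-01 -1.9600e-01 -7.0000e-03  8.0124e+01]
 [ 4.5800e-01 -1.5600e-01 -7.0000e-03  7.1873e+01]
 [ 4.5400e-01 -1.1600e-01 -7.0000e-03  6.3623e+01]
 [ 4.8500e-01 -9.0000e-02 -7.0000e-03  7.1392e+01]
 [ 5.1200e-01 -5.9000e-02 -7.0000e-03  7.9643e+01]
 [ 5.2000e-01 -2.4000e-02 -7.0000e-03  8.0800e+01]
 [ 5.2600e-01  1.1000e-02 -7.0000e-03  8.0800e+01]
 [ 5.3200e-01  4.7000e-02 -7.0000e-03  8.0800e+01]
 [ 5.3700e-01  7.9000e-02 -7.0000e-03  8.0800e+01]]
[ 0.0107 -0.      0.0106] [-0.0001 -0.0001 -0.0007]
[ 0.0424 -0.0001  0.0106] [-0.0001 -0.0001 -0.0007]
```

Call:
send_rows(
  plan=[
    {"fingers":1,"x":0,"y":0,"z":0.005,"rx":0,"ry":0,"rz":0},
    {"fingers":1,"x":0.003,"y":0,"z":0.0106,"rx":0,"ry":0,"rz":0},
    {"fingers":1,"x":0.0107,"y":0,"z":0.0106,"rx":0,"ry":0,"rz":-0.0007},
    {"fingers":1,"x":0.019,"y":0,"z":0.0106,"rx":0,"ry":0,"rz":-0.0007},
    {"fingers":1,"x":0.027,"y":0,"z":0.0106,"rx":0,"ry":0,"rz":-0.0007},
    {"fingers":1,"x":0.035,"y":0,"z":0.0106,"rx":0,"ry":0,"rz":-0.0007},
    {"fingers":1,"x":0.0424,"y":0,"z":0.0106,"rx":0,"ry":0,"rz":-0.0007},
    {"fingers":1,"x":0.0424,"y":0,"z":0.0106,"rx":0,"ry":0,"rz":-0.0007},
  ],
)

```text
time_s: 4.45
ee_pos: [0.5076, -0.2738, -0.0065]
eef_rot: [2.06, 2.372, 0.0]
contact_force: [0.7, -0.0, -0.5]
width: 1.001
grasp_force: 0.0
```

Run:
```python
from h import *
st()
s=r.snapshot("side");print(rect(board(s)));st()
cv2.imwrite("pics/c2.png",cv2.resize(s["img"][130:320,250:450,::-1],None,fx=3,fy=3))
```

```text
t 4.45 p [ 0.5076 -0.2738 -0.0065] yaw 98.04 tilt [ 0. -0.] F [ 0.7 -0.  -0.5] w 1.0
((490.1334228515625, -139.86672973632812), (147.69125366210938, 248.08197021484375), 8.21371841430664)
t 4.5 p [ 0.5075 -0.274  -0.0065] yaw 98.03 tilt [-0.  0.] F [ 0.7 -0.2  0.4] w 1.0
```

View pics/c2.png

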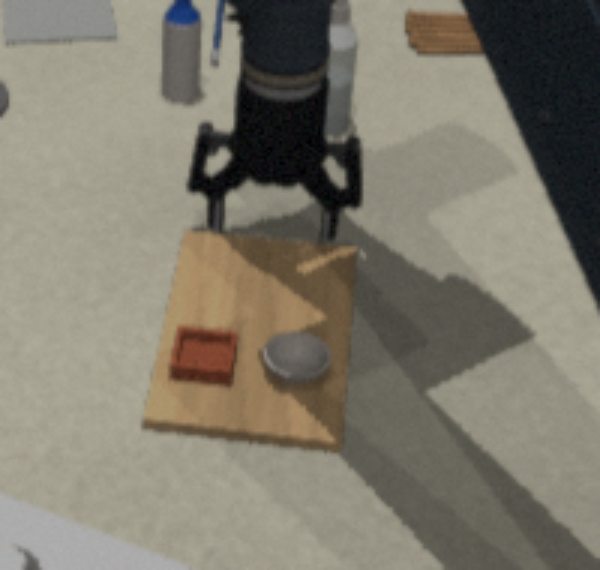

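The crop shows both fingers low at the board's rear edge, around (215,230) and (330,235). The dishes haven't moved. I'll start pushing.

```bash
cat >> path.py <<'E'
def emit(i,n=8,cur=None):
    T=np.load("T.npy");cur=T[i-1] if cur is None else cur
    p0=np.array(cur[:3]);R0=Rdown(np.radians(cur[3]));out=[]
    for x,y,z,w in T[i:i+n]:
        d=R0.T@(np.array([x,y,z])-p0)/.6
        k=-(w-cur[3])/360
        out.append('{"fingers": 1, "x": %.4f, "y": %.4f, "z": %.4f, "rx": 0, "ry": 0, "rz": %.4f}'%(*d,k))
    print("["+", ".join(out)+"]")
E
python3 - <<'E'
from path import *
h=np.radians(98.);g2=np.array([.489,-.1445])-.131*np.array([np.cos(h),np.sin(h)])
emit(0,8,(*g2,-.007,98.))
for i in range(8,61,8):emit(i)
E
```

```text
[{"fingers": 1, "x": 0.0101, "y": -0.0051, "z": 0.0000, "rx": 0, "ry": 0, "rz": 0.0038}, {"fingers": 1, "x": 0.0202, "y": -0.0100, "z": 0.0000, "rx": 0, "ry": 0, "rz": 0.0076}, {"fingers": 1, "x": 0.0305, "y": -0.0146, "z": 0.0000, "rx": 0, "ry": 0, "rz": 0.0115}, {"fingers": 1, "x": 0.0409, "y": -0.0190, "z": 0.0000, "rx": 0, "ry": 0, "rz": 0.0153}, {"fingers": 1, "x": 0.0515, "y": -0.0231, "z": 0.0000, "rx": 0, "ry": 0, "rz": 0.0191}, {"fingers": 1, "x": 0.0621, "y": -0.0270, "z": 0.0000, "rx": 0, "ry": 0, "rz": 0.0229}, {"fingers": 1, "x": 0.0727, "y": -0.0306, "z": 0.0000, "rx": 0, "ry": 0, "rz": 0.0267}, {"fingers": 1, "x": 0.0835, "y": -0.0340, "z": 0.0000, "rx": 0, "ry": 0, "rz": 0.0306}]
[{"fingers": 1, "x": 0.0101, "y": -0.0051, "z": 0.0000, "rx": 0, "ry": 0, "rz": 0.0038}, {"fingers": 1, "x": 0.0202, "y": -0.0100, "z": 0.0000, "rx": 0, "ry": 0, "rz": 0.0076}, {"fingers": 1, "x": 0.0305, "y": -0.0146, "z": 0.0000, "rx": 0, "ry": 0, "rz": 0.0115}, {"fingers": 1, "x": 0.0409, "y": -0.0190, "z": 0.0000, "rx": 0, "ry": 0, "rz": 0.0153}, {"fingers": 1, "x": 0.0515, "y": -0.0231, 
[... 3596 characters left out ...]
1, "x": 0.0600, "y": -0.0000, "z": 0.0000, "rx": 0, "ry": 0, "rz": -0.0000}, {"fingers": 1, "x": 0.0700, "y": -0.0000, "z": 0.0000, "rx": 0, "ry": 0, "rz": -0.0000}, {"fingers": 1, "x": 0.0800, "y": -0.0000, "z": 0.0000, "rx": 0, "ry": 0, "rz": -0.0000}]
[{"fingers": 1, "x": 0.0100, "y": -0.0000, "z": 0.0000, "rx": 0, "ry": 0, "rz": -0.0000}, {"fingers": 1, "x": 0.0200, "y": -0.0000, "z": 0.0000, "rx": 0, "ry": 0, "rz": -0.0000}, {"fingers": 1, "x": 0.0300, "y": -0.0000, "z": 0.0000, "rx": 0, "ry": 0, "rz": -0.0000}, {"fingers": 1, "x": 0.0400, "y": -0.0000, "z": 0.0000, "rx": 0, "ry": 0, "rz": -0.0000}, {"fingers": 1, "x": 0.0446, "y": -0.0000, "z": 0.0000, "rx": 0, "ry": 0, "rz": -0.0000}]
```

Call:
send_rows(
  plan=[
    {"fingers":1,"x":0.0101,"y":-0.0051,"z":0,"rx":0,"ry":0,"rz":0.0038},
    {"fingers":1,"x":0.0202,"y":-0.01,"z":0,"rx":0,"ry":0,"rz":0.0076},
    {"fingers":1,"x":0.0305,"y":-0.0146,"z":0,"rx":0,"ry":0,"rz":0.0115},
    {"fingers":1,"x":0.0409,"y":-0.019,"z":0,"rx":0,"ry":0,"rz":0.0153},
    {"fingers":1,"x":0.0515,"y":-0.0231,"z":0,"rx":0,"ry":0,"rz":0.0191},
    {"fingers":1,"x":0.0621,"y":-0.027,"z":0,"rx":0,"ry":0,"rz":0.0229},
    {"fingers":1,"x":0.0727,"y":-0.0306,"z":0,"rx":0,"ry":0,"rz":0.0267},
    {"fingers":1,"x":0.0835,"y":-0.034,"z":0,"rx":0,"ry":0,"rz":0.0306},
  ],
)

```text
time_s: 5.3
ee_pos: [0.4801, -0.2271, -0.0066]
eef_rot: [2.281, 2.16, -0.0]
contact_force: [-0.6, -2.8, 0.3]
width: 1.001
grasp_force: 1.5
```

Run:
```python
from path import *
T=np.load("T.npy");print(T[7])
h=np.radians(T[7,3]);print("exp c",T[7,:2]+.131*np.array([np.cos(h),np.sin(h)]),"H",T[7,3])
for n in["top","side"]:
    s=r.snapshot(n);print(rect(board(s)))
st()
```

```text
[ 4.80052415e-01 -2.27439660e-01 -7.00000000e-03  8.69992103e+01]
exp c [ 0.48691023 -0.09661929] H 86.99921033348804
((496.18890380859375, -97.06242370605469), (239.50628662109375, 122.41513061523438), 87.60009002685547)
((487.365966796875, -91.31597137451172), (247.48915100097656, 149.5931854248047), 86.63892364501953)
t 5.4 p [ 0.4794 -0.226  -0.0067] yaw 86.94 tilt [-0.002  0.002] F [ 0.2 -0.1  0.2] w 1.0
```

Call:
send_rows(
  plan=[
    {"fingers":1,"x":0.0101,"y":-0.0051,"z":0,"rx":0,"ry":0,"rz":0.0038},
    {"fingers":1,"x":0.0202,"y":-0.01,"z":0,"rx":0,"ry":0,"rz":0.0076},
    {"fingers":1,"x":0.0305,"y":-0.0146,"z":0,"rx":0,"ry":0,"rz":0.0115},
    {"fingers":1,"x":0.0409,"y":-0.019,"z":0,"rx":0,"ry":0,"rz":0.0153},
    {"fingers":1,"x":0.0515,"y":-0.0231,"z":0,"rx":0,"ry":0,"rz":0.0191},
    {"fingers":1,"x":0.0621,"y":-0.027,"z":0,"rx":0,"ry":0,"rz":0.0229},
    {"fingers":1,"x":0.0727,"y":-0.0306,"z":0,"rx":0,"ry":0,"rz":0.0267},
    {"fingers":1,"x":0.0835,"y":-0.034,"z":0,"rx":0,"ry":0,"rz":0.0306},
  ],
)

```text
time_s: 6.2
ee_pos: [0.4623, -0.1763, -0.0067]
eef_rot: [-2.476, -1.932, 0.0]
contact_force: [0.4, -2.3, 0.8]
width: 1.001
grasp_force: 1.4
```

Call:
send_rows(
  plan=[
    {"fingers":1,"x":0.0101,"y":-0.0051,"z":0,"rx":0,"ry":0,"rz":0.0038},
    {"fingers":1,"x":0.0202,"y":-0.01,"z":0,"rx":0,"ry":0,"rz":0.0076},
    {"fingers":1,"x":0.0305,"y":-0.0146,"z":0,"rx":0,"ry":0,"rz":0.0115},
    {"fingers":1,"x":0.0409,"y":-0.019,"z":0,"rx":0,"ry":0,"rz":0.0153},
    {"fingers":1,"x":0.0515,"y":-0.0231,"z":0,"rx":0,"ry":0,"rz":0.0191},
    {"fingers":1,"x":0.0621,"y":-0.027,"z":0,"rx":0,"ry":0,"rz":0.0229},
    {"fingers":1,"x":0.0727,"y":-0.0306,"z":0,"rx":0,"ry":0,"rz":0.0267},
    {"fingers":1,"x":0.0835,"y":-0.034,"z":0,"rx":0,"ry":0,"rz":0.0306},
  ],
)

```text
time_s: 7.0
ee_pos: [0.4542, -0.1224, -0.0068]
eef_rot: [-2.649, -1.685, 0.002]
contact_force: [-1.3, -2.7, 0.7]
width: 0.997
grasp_force: 1.4
```

Run:
```python
from path import *
T=np.load("T.npy");t=T[23];print(t)
h=np.radians(t[3]);print("exp c",t[:2]+.131*np.array([np.cos(h),np.sin(h)]),"H",t[3])
s=r.snapshot("side");print(rect(board(s)))
st()
cv2.imwrite("pics/c3.png",cv2.resize(s["img"][150:420,130:450,::-1],None,fx=2,fy=2))
```

```text
[ 4.54626704e-01 -1.22766800e-01 -7.00000000e-03  6.49976310e+01]
exp c [ 0.5099946  -0.00404277] H 64.99763100046417
((508.88201904296875, -1.4487457275390625), (244.5895538330078, 152.21026611328125), 64.9767074584961)
t 7.05 p [ 0.4537 -0.1212 -0.0068] yaw 64.88 tilt [-0.003  0.002] F [-0.3 -0.6 -0.5] w 1.0
```

View pics/c3.png

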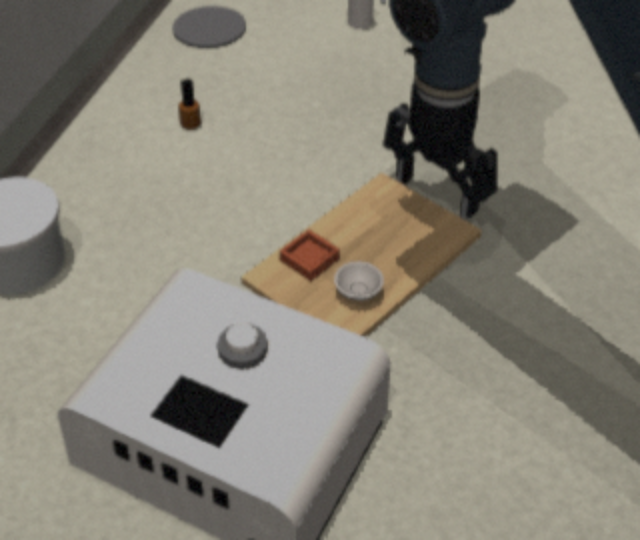

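Clean tracking: the board is turned as planned, and its front edge (crop (243,275) to (360,330)) is still short of the mouth with the dishes upright. I'll check the corner clearance before it goes in.

Run:
```python
from path import *
P=np.load("T.npy");n=np.array([-a[1],a[0]]);M=LC-.095*a
for i,t in enumerate(P[22:46]):
    h=np.radians(t[3]);H=np.array([np.cos(h),np.sin(h)]);S=np.array([-H[1],H[0]])
    c=t[:2]+.131*H
    print(22+i,[tuple(np.round([(q-M)@a*1000,(q-M)@n*1000],0)) for q in(c+.12*H+.075*S,c+.12*H-.075*S)],round(np.degrees(h-A),1))
```

```text
22 [(np.float64(-48.0), np.float64(58.0)), (np.float64(-86.0), np.float64(-88.0))] -14.4
23 [(np.float64(-41.0), np.float64(53.0)), (np.float64(-82.0), np.float64(-91.0))] -15.8
24 [(np.float64(-35.0), np.float64(48.0)), (np.float64(-79.0), np.float64(-95.0))] -17.2
25 [(np.float64(-30.0), np.float64(48.0)), (np.float64(-72.0), np.float64(-96.0))] -16.3
26 [(np.float64(-25.0), np.float64(50.0)), (np.float64(-63.0), np.float64(-95.0))] -14.9
27 [(np.float64(-20.0), np.float64(52.0)), (np.float64(-55.0), np.float64(-94.0))] -13.5
28 [(np.float64(-15.0), np.float64(54.0)), (np.float64(-47.0), np.float64(-93.0))] -12.2
29 [(np.float64(-11.0), np.float64(56.0)), (np.float64(-39.0), np.float64(-92.0))] -10.8
30 [(np.float64(-6.0), np.float64(58.0)), (np.float64(-30.0), np.float64(-90.0))] -9.4
31 [(np.float64(-1.0), np.float64(60.0)), (np.float64(-22.0), np.float64(-89.0))] -8.0
32 [(np.float64(3.0), np.float64(62.0)), (np.float64(-14.0), np.float64(-87.0))] -6.7
33 [(np.float64(8.0), np.float64(65.0)), (np.float64(-6.0), np.float64(-85.0))] -5.3
34 [(np.float64(12.0), np.float64(67.0)), (
[... 279 characters left out ...]
loat64(-75.0))] -0.0
38 [(np.float64(31.0), np.float64(75.0)), (np.float64(31.0), np.float64(-75.0))] 0.0
39 [(np.float64(37.0), np.float64(75.0)), (np.float64(37.0), np.float64(-75.0))] 0.0
40 [(np.float64(43.0), np.float64(75.0)), (np.float64(43.0), np.float64(-75.0))] 0.0
41 [(np.float64(49.0), np.float64(75.0)), (np.float64(49.0), np.float64(-75.0))] 0.0
42 [(np.float64(55.0), np.float64(75.0)), (np.float64(55.0), np.float64(-75.0))] 0.0
43 [(np.float64(61.0), np.float64(75.0)), (np.float64(61.0), np.float64(-75.0))] 0.0
44 [(np.float64(67.0), np.float64(75.0)), (np.float64(67.0), np.float64(-75.0))] 0.0
45 [(np.float64(73.0), np.float64(75.0)), (np.float64(73.0), np.float64(-75.0))] 0.0
```

Call:
send_rows(
  plan=[
    {"fingers":1,"x":0.0101,"y":-0.0051,"z":0,"rx":0,"ry":0,"rz":0.0038},
    {"fingers":1,"x":0.02,"y":-0.0015,"z":0,"rx":0,"ry":0,"rz":0.0013},
    {"fingers":1,"x":0.03,"y":0.0037,"z":0,"rx":0,"ry":0,"rz":-0.0025},
    {"fingers":1,"x":0.0402,"y":0.0086,"z":0,"rx":0,"ry":0,"rz":-0.0063},
    {"fingers":1,"x":0.0504,"y":0.0134,"z":0,"rx":0,"ry":0,"rz":-0.0101},
    {"fingers":1,"x":0.0608,"y":0.0178,"z":0,"rx":0,"ry":0,"rz":-0.0139},
    {"fingers":1,"x":0.0713,"y":0.0221,"z":0,"rx":0,"ry":0,"rz":-0.0178},
  ],
)

```text
time_s: 7.75
ee_pos: [0.4857, -0.0894, -0.0067]
eef_rot: [2.55, 1.835, 0.0]
contact_force: [-0.8, -1.9, -1.6]
width: 0.999
grasp_force: 0.8
```

```bash
cat >> path.py <<'E'
def visible(s):
    """rear edge line from the board points: heading and lateral offset in lamp frame"""
    q=board(s);n=np.array([-a[1],a[0]]);M=LC-.095*a
    x=(q-M)@a;y=(q-M)@n
    return x,y
E
python3 - <<'E'
from path import *
T=np.load("T.npy");t=T[30];print(t)
h=np.radians(t[3]);H=np.array([np.cos(h),np.sin(h)]);S=np.array([-H[1],H[0]]);print("exp c",t[:2]+.131*H,"H",t[3]);st()
for n in["side","top"]:
    s=r.snapshot(n);q=board(s);print(rect(q))
    d=q-(t[:2]+.131*H);u=d@H;v=d@S
    # left/right edges per u bin in expected board frame
    for lo in np.arange(-.11,.12,.02):
        k=(u>lo)&(u<lo+.02);k.sum()>5 and print(n,round(lo,2),np.round([v[k].min(),v[k].max()],4))
    print("rear",[np.round(u[(v>lo)&(v<lo+.02)].min(),4) if ((v>lo)&(v<lo+.02)).any() else 0 for lo in np.arange(-.07,.06,.02)])
E
```

```text
[ 4.84690274e-01 -8.96110849e-02 -7.00000000e-03  7.13922260e+01]
exp c [0.52649079 0.03454091] H 71.3922260137786
t 7.75 p [ 0.4857 -0.0894 -0.0067] yaw 71.49 tilt [ 0. -0.] F [-0.8 -1.9 -1.6] w 1.0
((518.6051025390625, 11.408340454101562), (190.87771606445312, 151.3922882080078), 71.51766967773438)
side -0.11 [-0.075   0.0752]
side -0.09 [-0.0745  0.0757]
side -0.07 [-0.0757  0.0751]
side -0.05 [-0.0752  0.0756]
side -0.03 [-0.0745  0.0749]
side -0.01 [-0.0755  0.0755]
side 0.01 [-0.075   0.0757]
side 0.03 [-0.0744  0.0753]
side 0.05 [-0.0204  0.076 ]
rear [np.float64(-0.1188), np.float64(-0.1198), np.float64(-0.118), np.float64(-0.1175), np.float64(-0.1183), np.float64(-0.1193), np.float64(-0.1189)]
((537.5908813476562, 32.730384826660156), (239.25132751464844, 121.20259857177734), 72.12120056152344)
top -0.11 [-0.0721 -0.0437]
top -0.09 [-0.0727 -0.0497]
top -0.07 [-0.0705  0.0468]
top -0.05 [-0.0722  0.049 ]
top -0.03 [-0.071   0.0492]
top -0.01 [-0.0708  0.0426]
top 0.01 [-0.0705  0.0408]
top 0.03 [-0.0703  0.0161]
top 0.05 [-0.07    0.0085]
top 0.07 [-0.0696  0.0318]
top 0.09 [-0.0695  0.0349]
top 0.11 [-0.0673  0.0331]
rear [np.float64(-0.1172), np.float64(-0.1173), np.float64(-0.0614), np.float64(-0.0596), np.float64(-0.058), np.float64(-0.0571), 0]
```

Call:
send_rows(
  plan=[
    {"fingers":1,"x":0.0101,"y":0.0051,"z":0,"rx":0,"ry":0,"rz":-0.0038},
    {"fingers":1,"x":0.0202,"y":0.01,"z":0,"rx":0,"ry":0,"rz":-0.0076},
    {"fingers":1,"x":0.0305,"y":0.0146,"z":0,"rx":0,"ry":0,"rz":-0.0115},
    {"fingers":1,"x":0.0409,"y":0.019,"z":0,"rx":0,"ry":0,"rz":-0.0153},
    {"fingers":1,"x":0.0515,"y":0.0231,"z":0,"rx":0,"ry":0,"rz":-0.0191},
    {"fingers":1,"x":0.0621,"y":0.027,"z":0,"rx":0,"ry":0,"rz":-0.0229},
    {"fingers":1,"x":0.0721,"y":0.0287,"z":0,"rx":0,"ry":0,"rz":-0.0261},
  ],
)

```text
time_s: 8.55
ee_pos: [0.5159, -0.0539, -0.0066]
eef_rot: [2.391, 2.037, 0.001]
contact_force: [0.1, -1.8, -0.6]
width: 0.998
grasp_force: 1.1
```

Run:
```python
from path import *
T=np.load("T.npy");emit(31);t=T[37];print(t);st()
h=np.radians(t[3]);H=np.array([np.cos(h),np.sin(h)]);S=np.array([-H[1],H[0]])
s=r.snapshot("side");q=board(s);print(rect(q))
d=q-(t[:2]+.131*H);u=d@H;v=d@S
for lo in np.arange(-.11,.0,.02):
        k=(u>lo)&(u<lo+.02);k.sum()>5 and print(round(lo,2),np.round([v[k].min(),v[k].max()],4))
print("rear",[np.round(u[(v>lo)&(v<lo+.02)].min(),4) if ((v>lo)&(v<lo+.02)).any() else 0 for lo in np.arange(-.07,.06,.02)])
cv2.imwrite("pics/c4.png",cv2.resize(s["img"][150:420,130:450,::-1],None,fx=2,fy=2))
```

```text
[{"fingers": 1, "x": 0.0101, "y": 0.0051, "z": 0.0000, "rx": 0, "ry": 0, "rz": -0.0038}, {"fingers": 1, "x": 0.0202, "y": 0.0100, "z": 0.0000, "rx": 0, "ry": 0, "rz": -0.0076}, {"fingers": 1, "x": 0.0305, "y": 0.0146, "z": 0.0000, "rx": 0, "ry": 0, "rz": -0.0115}, {"fingers": 1, "x": 0.0409, "y": 0.0190, "z": 0.0000, "rx": 0, "ry": 0, "rz": -0.0153}, {"fingers": 1, "x": 0.0515, "y": 0.0231, "z": 0.0000, "rx": 0, "ry": 0, "rz": -0.0191}, {"fingers": 1, "x": 0.0621, "y": 0.0270, "z": 0.0000, "rx": 0, "ry": 0, "rz": -0.0229}, {"fingers": 1, "x": 0.0726, "y": 0.0298, "z": 0.0000, "rx": 0, "ry": 0, "rz": -0.0261}, {"fingers": 1, "x": 0.0825, "y": 0.0282, "z": 0.0000, "rx": 0, "ry": 0, "rz": -0.0261}]
[ 5.15551613e-01 -5.40337797e-02 -7.00000000e-03  8.08000000e+01]
t 8.55 p [ 0.5159 -0.0539 -0.0066] yaw 80.87 tilt [ 0.001 -0.   ] F [ 0.1 -1.8 -0.6] w 1.0
((529.350830078125, 28.292800903320312), (146.29554748535156, 150.65171813964844), 80.64888763427734)
-0.11 [-0.0756  0.075 ]
-0.09 [-0.0756  0.0742]
-0.07 [-0.0755  0.0749]
-0.05 [-0.0755  0.0745]
-0.03 [-0.0754  0.0748]
-0.01 [-0.0759  0.0744]
rear [np.float64(-0.1195), np.float64(-0.1208), np.float64(-0.1182), np.float64(-0.1183), np.float64(-0.1177), np.float64(-0.12), np.float64(-0.1192)]
```

View pics/c4.png

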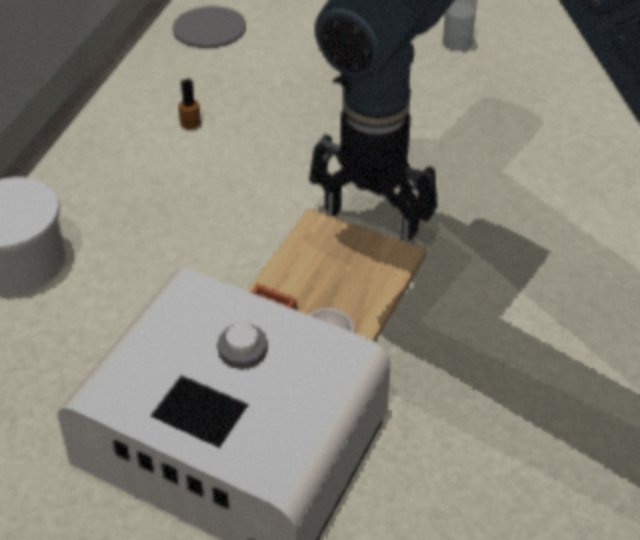

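The board is square to the lamp with its front in the mouth (rear edge at (310,212) to (425,255)) and the dishes are about to go under. From here it's a straight push.

Call:
send_rows(
  plan=[
    {"fingers":1,"x":0.01,"y":0,"z":0,"rx":0,"ry":0,"rz":0},
    {"fingers":1,"x":0.02,"y":0,"z":0,"rx":0,"ry":0,"rz":0},
    {"fingers":1,"x":0.03,"y":0,"z":0,"rx":0,"ry":0,"rz":0},
    {"fingers":1,"x":0.04,"y":0,"z":0,"rx":0,"ry":0,"rz":0},
    {"fingers":1,"x":0.05,"y":0,"z":0,"rx":0,"ry":0,"rz":0},
    {"fingers":1,"x":0.06,"y":0,"z":0,"rx":0,"ry":0,"rz":0},
    {"fingers":1,"x":0.07,"y":0,"z":0,"rx":0,"ry":0,"rz":0},
    {"fingers":1,"x":0.08,"y":0,"z":0,"rx":0,"ry":0,"rz":0},
  ],
)

```text
time_s: 9.4
ee_pos: [0.5229, -0.0064, -0.0066]
eef_rot: [-2.393, -2.036, 0.0]
contact_force: [-0.6, -2.6, 0.7]
width: 1.0
grasp_force: 1.5
```

Call:
send_rows(
  plan=[
    {"fingers":1,"x":0.01,"y":0,"z":0,"rx":0,"ry":0,"rz":0},
    {"fingers":1,"x":0.02,"y":0,"z":0,"rx":0,"ry":0,"rz":0},
    {"fingers":1,"x":0.03,"y":0,"z":0,"rx":0,"ry":0,"rz":0},
    {"fingers":1,"x":0.04,"y":0,"z":0,"rx":0,"ry":0,"rz":0},
    {"fingers":1,"x":0.05,"y":0,"z":0,"rx":0,"ry":0,"rz":0},
    {"fingers":1,"x":0.06,"y":0,"z":0,"rx":0,"ry":0,"rz":0},
    {"fingers":1,"x":0.07,"y":0,"z":0,"rx":0,"ry":0,"rz":0},
    {"fingers":1,"x":0.08,"y":0,"z":0,"rx":0,"ry":0,"rz":0},
  ],
)

```text
time_s: 10.2
ee_pos: [0.5306, 0.0409, -0.0067]
eef_rot: [-2.393, -2.035, 0.0]
contact_force: [-0.5, -3.5, 2.0]
width: 0.996
grasp_force: 1.6
```

Call:
send_rows(
  plan=[
    {"fingers":1,"x":0.008,"y":0,"z":0,"rx":0,"ry":0,"rz":0},
    {"fingers":1,"x":0.016,"y":0,"z":0,"rx":0,"ry":0,"rz":0},
    {"fingers":1,"x":0.023,"y":0,"z":0,"rx":0,"ry":0,"rz":0},
    {"fingers":1,"x":0.03,"y":0,"z":0,"rx":0,"ry":0,"rz":0},
    {"fingers":1,"x":0.036,"y":0,"z":0,"rx":0,"ry":0,"rz":0},
    {"fingers":1,"x":0.042,"y":0,"z":0,"rx":0,"ry":0,"rz":0},
    {"fingers":1,"x":0.047,"y":0,"z":0,"rx":0,"ry":0,"rz":0},
    {"fingers":1,"x":0.052,"y":0,"z":0,"rx":0,"ry":0,"rz":0},
  ],
)

```text
time_s: 11.0
ee_pos: [0.5356, 0.0714, -0.0066]
eef_rot: [-2.393, -2.035, 0.0]
contact_force: [-0.8, -2.6, 1.1]
width: 1.002
grasp_force: 1.7
```

```bash
cat > chk.py <<'E'
from path import *
T=np.load("T.npy");t=T[60];print(t);st()
h=np.radians(t[3]);H=np.array([np.cos(h),np.sin(h)]);S=np.array([-H[1],H[0]])
for n in["side","top"]:
  s=r.snapshot(n);q=board(s)
  d=q-(t[:2]+.131*H);u=d@H;v=d@S
  for lo in np.arange(-.12,-.04,.02):
        k=(u>lo)&(u<lo+.02);k.sum()>5 and print(n,round(lo,2),np.round([v[k].min(),v[k].max()],4))
  print("rear",[np.round(u[(v>lo)&(v<lo+.02)].min(),4) if ((v>lo)&(v<lo+.02)).any() else 0 for lo in np.arange(-.07,.06,.02)])
E
python3 chk.py
```

```text
[ 5.37093741e-01  7.89713333e-02 -7.00000000e-03  8.08000000e+01]
t 11.0 p [ 0.5356  0.0714 -0.0066] yaw 80.77 tilt [-0. -0.] F [-0.8 -2.6  1.1] w 1.0
side -0.12 [-0.0753  0.0747]
rear [np.float64(-0.1275), np.float64(-0.1278), np.float64(-0.1264), np.float64(-0.1262), np.float64(-0.1266), np.float64(-0.1277), np.float64(-0.1271)]
top -0.12 [-0.0706 -0.0501]
top -0.1 [-0.0705 -0.0469]
top -0.08 [-0.0735 -0.0431]
top -0.06 [-0.0734 -0.0409]
rear [np.float64(-0.1138), np.float64(-0.0981), 0, 0, 0, 0, 0]
```

Call:
send_rows(
  plan=[
    {"fingers":1,"x":0.003,"y":0,"z":0,"rx":0,"ry":0,"rz":0},
    {"fingers":1,"x":0.006,"y":0,"z":0,"rx":0,"ry":0,"rz":0},
    {"fingers":1,"x":0.009,"y":0,"z":0,"rx":0,"ry":0,"rz":0},
    {"fingers":1,"x":0.011,"y":0,"z":0,"rx":0,"ry":0,"rz":0},
    {"fingers":1,"x":0.013,"y":0,"z":0,"rx":0,"ry":0,"rz":0},
  ],
)

```text
time_s: 11.6
ee_pos: [0.5368, 0.0785, -0.0067]
eef_rot: [2.392, 2.036, -0.001]
contact_force: [-0.6, -9.1, 0.9]
width: 1.002
grasp_force: 4.8
```

Call:
send_rows(
  plan=[
    {"fingers":1,"x":0.0015,"y":0,"z":0,"rx":0,"ry":0,"rz":0},
    {"fingers":1,"x":0.003,"y":0,"z":0,"rx":0,"ry":0,"rz":0},
  ],
)

```text
time_s: 11.8
ee_pos: [0.5373, 0.0787, -0.0067]
eef_rot: [2.389, 2.037, -0.003]
contact_force: [-1.5, -16.0, 0.6]
width: 0.999
grasp_force: 8.0
```

Call:
send_rows(
  plan=[
    {"fingers":1,"x":0.0015,"y":0,"z":0,"rx":0,"ry":0,"rz":0},
    {"fingers":1,"x":0.0015,"y":0,"z":0,"rx":0,"ry":0,"rz":0},
  ],
)

```text
time_s: 12.0
ee_pos: [0.5373, 0.0787, -0.0067]
eef_rot: [2.389, 2.037, -0.004]
contact_force: [-0.9, -16.4, 1.5]
width: 1.004
grasp_force: 8.2
```

```bash
python3 chk.py | grep -v top; python3 -c "
from h import *
o=r.observe();print(o['torque'],o['grasp_force'])"
```

```text
[ 5.37093741e-01  7.89713333e-02 -7.00000000e-03  8.08000000e+01]
t 12.0 p [ 0.5373  0.0787 -0.0067] yaw 80.9 tilt [-0.001 -0.004] F [ -0.9 -16.4   1.5] w 1.0
side -0.12 [-0.0753  0.0729]
rear [np.float64(-0.1203), np.float64(-0.1217), np.float64(-0.12), np.float64(-0.1192), np.float64(-0.1202), np.float64(-0.1191), np.float64(-0.1202)]
rear [np.float64(-0.1076), np.float64(-0.0981), 0, 0, 0, 0, 0]
[-2.50287157  0.19996869  0.04507422] 8.097236109897494
```

Call:
send_rows(
  plan=[
    {"fingers":1,"x":-0.005,"y":0,"z":0,"rx":0,"ry":0,"rz":0},
    {"fingers":1,"x":-0.02,"y":0,"z":0,"rx":0,"ry":0,"rz":0},
    {"fingers":1,"x":-0.06,"y":0,"z":0,"rx":0,"ry":0,"rz":0},
    {"fingers":-1,"x":-0.1,"y":0,"z":-0.05,"rx":0,"ry":0,"rz":0},
    {"fingers":-1,"x":-0.1,"y":0,"z":-0.13,"rx":0,"ry":0,"rz":0},
    {"fingers":-1,"x":-0.1,"y":0,"z":-0.21,"rx":0,"ry":0,"rz":0},
    {"fingers":-1,"x":-0.1,"y":0,"z":-0.29,"rx":0,"ry":0,"rz":0},
    {"fingers":-1,"x":-0.1,"y":0,"z":-0.37,"rx":0,"ry":0,"rz":0},
  ],
)

```text
time_s: 12.9
ee_pos: [0.527, 0.0227, 0.2172]
eef_rot: [-2.392, -2.035, -0.001]
contact_force: [0.8, -0.1, -0.2]
width: 0.145
grasp_force: 0.0
```

```bash
python3 chk.py
python3 - <<'E'
from path import *
print("button nominal",LC-.03*a)
b=[]
for n in["top","side"]:
    s=r.snapshot(n)
    for d in r.regions_of("start",s)[:1]:
        v,u=np.nonzero(d["region"]);print(n,d["confidence"],plane(s,[[u.mean(),v.mean()]],.115))
        X=cloud(s)[d["region"]];print(np.nanmedian(X,0),np.nanpercentile(X[:,2],[5,50,75,90]))
    if n=="side":cv2.imwrite("pics/c5.png",cv2.resize(s["img"][150:420,130:450,::-1],None,fx=2,fy=2))
T=np.load("T.npy");c=T[37].copy();c[:2]+=.1377*a-.06*a;c[2]=-.007+.222
st();print(c);B=LC-.03*a
rows([(*B,.215,80.8),(*B,.14,80.8)],c)
E
```

```text
[ 5.37093741e-01  7.89713333e-02 -7.00000000e-03  8.08000000e+01]
t 12.9 p [0.527  0.0227 0.2172] yaw 80.76 tilt [-0.     0.001] F [ 0.8 -0.1 -0.2] w 0.14
side -0.12 [-0.0753  0.0729]
rear [np.float64(-0.119), np.float64(-0.1192), np.float64(-0.119), np.float64(-0.12), np.float64(-0.1202), np.float64(-0.1191), np.float64(-0.1193)]
top -0.12 [-0.0711 -0.058 ]
top -0.1 [-0.0725 -0.0579]
top -0.08 [-0.0735 -0.0589]
top -0.06 [-0.074  -0.0624]
rear [np.float64(-0.1158), 0, 0, 0, 0, 0, 0]
button nominal [0.56190356 0.23298591]
top 0.65 [[0.56172662 0.23378109 0.115     ]]
[0.5604625  0.23319    0.11760748] [0.11363918 0.11760748 0.11904838 0.12009125]
side 0.7 [[0.5628516  0.23450185 0.115     ]]
[0.56255509 0.23553745 0.11704389] [0.10766228 0.11704389 0.11820717 0.11913967]
t 13.2 p [0.5264 0.0228 0.2141] yaw 80.78 tilt [-0.003  0.001] F [-0.9 -0.1  0.2] w -0.0
[5.27974382e-01 2.26667081e-02 2.15000000e-01 8.08000000e+01]
[ 3.551e-01 -2.000e-04  0.000e+00] [ 0.  0. -0.]
[ 3.551e-01 -2.000e-04  1.250e-01] [ 0.  0. -0.]
```

View pics/c5.png

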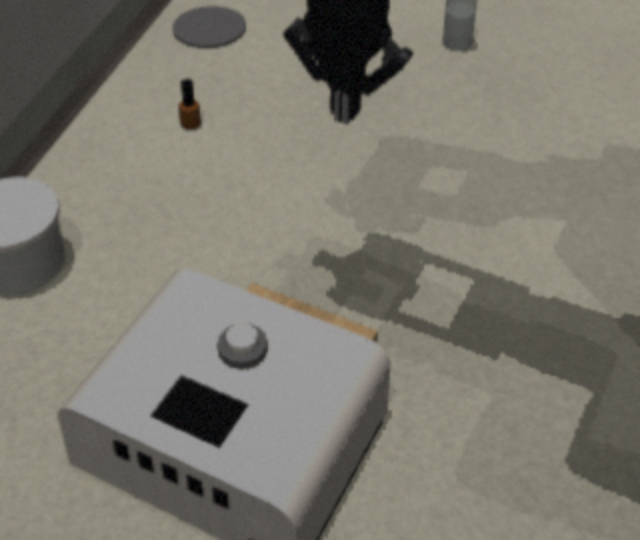

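The white lamp stands with only an even strip of board showing behind the mouth, (250,288) to (375,335). The button is at (242,338) and the fingers are shut, so I'll go over the button.

Call:
send_rows(
  plan=[
    {"fingers":-1,"x":0.08,"y":0,"z":0,"rx":0,"ry":0,"rz":0},
    {"fingers":-1,"x":0.16,"y":0,"z":0,"rx":0,"ry":0,"rz":0},
    {"fingers":-1,"x":0.24,"y":0,"z":0,"rx":0,"ry":0,"rz":0},
    {"fingers":-1,"x":0.31,"y":0,"z":0,"rx":0,"ry":0,"rz":0},
    {"fingers":-1,"x":0.356,"y":0,"z":0,"rx":0,"ry":0,"rz":0},
    {"fingers":-1,"x":0.356,"y":0,"z":0.06,"rx":0,"ry":0,"rz":0},
    {"fingers":-1,"x":0.356,"y":0,"z":0.12,"rx":0,"ry":0,"rz":0},
    {"fingers":-1,"x":0.356,"y":0,"z":0.14,"rx":0,"ry":0,"rz":0},
  ],
)

```text
time_s: 14.0
ee_pos: [0.5576, 0.2328, 0.1255]
eef_rot: [-2.388, -2.033, 0.016]
contact_force: [-1.7, 0.2, 0.1]
width: -0.0
grasp_force: 0.0
```

Call:
send_rows(
  plan=[
    {"fingers":-1,"x":0,"y":0,"z":0.004,"rx":0,"ry":0,"rz":0},
    {"fingers":-1,"x":0,"y":0,"z":0.008,"rx":0,"ry":0,"rz":0},
    {"fingers":-1,"x":0,"y":0,"z":0.011,"rx":0,"ry":0,"rz":0},
    {"fingers":-1,"x":0,"y":0,"z":0.014,"rx":0,"ry":0,"rz":0},
    {"fingers":-1,"x":0,"y":0,"z":0.014,"rx":0,"ry":0,"rz":0},
  ],
)

```text
time_s: 14.5
ee_pos: [0.5624, 0.2332, 0.1239]
eef_rot: [2.393, 2.035, 0.002]
contact_force: [-0.0, -0.5, -0.1]
width: 0.002
grasp_force: 0.0
```

```bash
python3 -c "
from h import *
st()"
```

```text
t 14.5 p [0.5624 0.2332 0.1239] yaw 80.75 tilt [0.002 0.   ] F [-0.  -0.5 -0.1] w 0.0
```

Call:
send_rows(
  plan=[
    {"fingers":-1,"x":0,"y":0,"z":0.004,"rx":0,"ry":0,"rz":0},
    {"fingers":-1,"x":0,"y":0,"z":0.008,"rx":0,"ry":0,"rz":0},
    {"fingers":-1,"x":0,"y":0,"z":0.011,"rx":0,"ry":0,"rz":0},
    {"fingers":-1,"x":0,"y":0,"z":0.014,"rx":0,"ry":0,"rz":0},
    {"fingers":-1,"x":0,"y":0,"z":0.016,"rx":0,"ry":0,"rz":0},
    {"fingers":-1,"x":0,"y":0,"z":0.016,"rx":0,"ry":0,"rz":0},
  ],
)

```text
time_s: 15.1
ee_pos: [0.5619, 0.2332, 0.1135]
eef_rot: [2.393, 2.036, 0.0]
contact_force: [-0.4, -1.1, 3.0]
width: -0.003
grasp_force: 1.7
```

Call:
send_rows(
  plan=[
    {"fingers":-1,"x":0,"y":0,"z":0.0015,"rx":0,"ry":0,"rz":0},
    {"fingers":-1,"x":0,"y":0,"z":0.003,"rx":0,"ry":0,"rz":0},
    {"fingers":-1,"x":0,"y":0,"z":0.003,"rx":0,"ry":0,"rz":0},
  ],
)

```text
time_s: 15.4
ee_pos: [0.562, 0.2332, 0.1117]
eef_rot: [2.393, 2.035, 0.0]
contact_force: [-1.4, -0.0, 4.6]
width: -0.002
grasp_force: 2.2
```

Call:
send_rows(
  plan=[
    {"fingers":-1,"x":0,"y":0,"z":0.002,"rx":0,"ry":0,"rz":0},
    {"fingers":-1,"x":0,"y":0,"z":0.004,"rx":0,"ry":0,"rz":0},
    {"fingers":-1,"x":0,"y":0,"z":0.004,"rx":0,"ry":0,"rz":0},
  ],
)

```text
time_s: 15.7
ee_pos: [0.562, 0.2332, 0.1109]
eef_rot: [2.392, 2.035, 0.001]
contact_force: [-3.5, -0.4, 13.1]
width: 0.0
grasp_force: 6.8
```

Call:
send_rows(
  plan=[
    {"fingers":-1,"x":0,"y":0,"z":0.0015,"rx":0,"ry":0,"rz":0},
    {"fingers":-1,"x":0,"y":0,"z":0.0015,"rx":0,"ry":0,"rz":0},
  ],
)

```text
time_s: 15.9
ee_pos: [0.5621, 0.2332, 0.1109]
eef_rot: [2.392, 2.035, 0.001]
contact_force: [-4.7, -1.5, 18.6]
width: 0.002
grasp_force: 9.0
```

Call:
send_rows(
  plan=[
    {"fingers":-1,"x":0,"y":0,"z":-0.006,"rx":0,"ry":0,"rz":0},
    {"fingers":-1,"x":0,"y":0,"z":-0.015,"rx":0,"ry":0,"rz":0},
    {"fingers":-1,"x":0,"y":0,"z":-0.05,"rx":0,"ry":0,"rz":0},
    {"fingers":-1,"x":0,"y":0,"z":-0.11,"rx":0,"ry":0,"rz":0},
    {"fingers":-1,"x":0,"y":0,"z":-0.18,"rx":0,"ry":0,"rz":0},
    {"fingers":-1,"x":-0.08,"y":0,"z":-0.22,"rx":0,"ry":0,"rz":0},
    {"fingers":-1,"x":-0.16,"y":0,"z":-0.22,"rx":0,"ry":0,"rz":0},
    {"fingers":-1,"x":-0.24,"y":0,"z":-0.22,"rx":0,"ry":0,"rz":0},
  ],
)

```text
time_s: 16.7
ee_pos: [0.5391, 0.0901, 0.241]
eef_rot: [2.39, 2.037, 0.003]
contact_force: [0.7, 0.6, 0.1]
width: -0.004
grasp_force: 0.0
```

Call:
send_rows(
  plan=[
    {"fingers":-1,"x":-0.08,"y":0,"z":0,"rx":0,"ry":0,"rz":0},
    {"fingers":-1,"x":-0.14,"y":0,"z":0,"rx":0,"ry":0,"rz":0},
    {"fingers":-1,"x":-0.18,"y":0,"z":0,"rx":0,"ry":0,"rz":0},
    {"fingers":-1,"x":-0.2,"y":0,"z":0,"rx":0,"ry":0,"rz":0},
    {"fingers":-1,"x":-0.2,"y":0,"z":0,"rx":0,"ry":0,"rz":0},
    {"fingers":-1,"x":-0.2,"y":0,"z":0,"rx":0,"ry":0,"rz":0},
  ],
)

```text
time_s: 17.3
ee_pos: [0.5196, -0.0266, 0.24]
eef_rot: [-2.392, -2.035, -0.001]
contact_force: [0.6, 0.4, -0.3]
width: 0.001
grasp_force: 0.0
```

```bash
python3 chk.py
python3 - <<'E'
from path import *
s=r.snapshot("side");X=cloud(s)
for t in["start","spray","glue","varnish"]:
    d=r.regions_of(t,s)
    if d: p=X[d[0]["region"]];print(t,d[0]["confidence"],np.nanmedian(p,0).round(4),np.nanpercentile(p[:,2],[50,75,90]).round(4))
cv2.imwrite("pics/c6.png",s["img"][...,::-1])
E
```

```text
[ 5.37093741e-01  7.89713333e-02 -7.00000000e-03  8.08000000e+01]
t 17.3 p [ 0.5196 -0.0266  0.24  ] yaw 80.77 tilt [-0.     0.001] F [ 0.6  0.4 -0.3] w 0.0
side -0.12 [-0.0753  0.0729]
rear [np.float64(-0.119), np.float64(-0.1192), np.float64(-0.119), np.float64(-0.1192), np.float64(-0.1193), np.float64(-0.1189), np.float64(-0.1193)]
top -0.12 [-0.0711  0.0271]
top -0.1 [-0.0725  0.0589]
top -0.08 [-0.0735  0.0724]
top -0.06 [-0.074   0.0735]
rear [np.float64(-0.1158), np.float64(-0.1118), np.float64(-0.1084), np.float64(-0.1061), np.float64(-0.1038), np.float64(-0.099), np.float64(-0.097)]
start 0.74 [0.5616 0.2355 0.1174] [0.1174 0.1184 0.1192]
spray 0.89 [ 0.4969 -0.4552  0.0755] [0.0755 0.1055 0.1329]
varnish 0.46 [ 0.7921 -0.1682  0.0349] [0.0349 0.0522 0.0671]
```

View pics/c6.png

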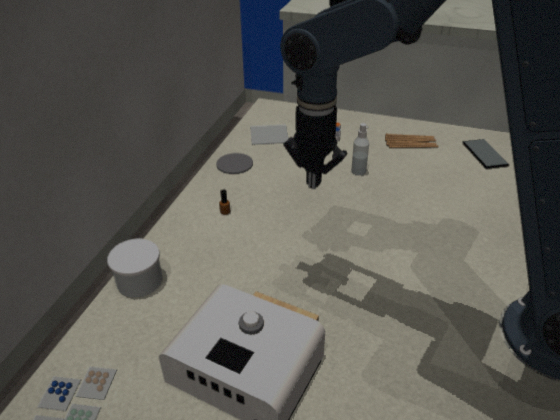

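The board sits square in the lamp (strip at (255,295) to (318,318)), the button at (250,320) is back up, the spray and varnish bottles haven't moved, and the arm is clear. The glue bottle is hidden behind the gripper.

```bash
python3 -c "
from rig import r
print(r.close_job())"
```

```text
the job is handed in; nothing more can be done
None
```

I handed the job in at about 17 s. The board is home, square against the lamp's back wall. The start button went fully down and came back up, and the arm is clear; the dishes (last seen upright entering the mouth) and the glue bottle were hidden in the final side picture.

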